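# Line up the quarter-turn wing and hold the belt cover pressed on the burnishing machine

## Task

Put the loose cover back on the belt housing of the edge-burnishing machine: first turn the steel wing fastener on the housing until it points straight across the housing, in line with the two dark notches, so that the slot in the cover can pass over it. Then take the cover by its handle, turn it the right way round so that its slot goes over the wing, set it squarely on the housing and press it down against the sprung rubber seal until it is flush with the steel rim. Finish while still holding the cover pressed flush (do not let go, it would spring up again), and leave the stone slab, the jar and the hammer alone.

Things in the scene. Friction and masses are not known exactly. Their poses are not given: they have to be found in the camera images.
- rim_center (a point): centre of the top of the belt housing's steel rim. Housing: grey box fixed to the bench, 170 mm (its x) by 100 mm (its y), rim 70 mm above the bench, open on top with pulleys inside. Axes are the housing's: z up, the wing fastener stands at x = -58 mm, y = 0. With the cover flush and square, cover_grip lies 30 mm above this point and the cover's axes lie along the housing's
- seal (a joint): height in m of the black sprung rubber seal (strips 6 mm wide round the rim, near its outer edge): 0 when free and 6 mm proud of the rim, -0.006 when level with the rim. It carries the cover's weight without sinking, starts to sink at 4.5 N and is level at 10.5 N (cover's weight plus push): a push of 10 to 20 N brings the cover flush
- motor (a point): axis of the grey motor with wooden wheel fixed behind the housing, 130 mm along the housing's x from its centre; 66 mm thick, top 69 mm above the bench, y = -55 to +72 mm in the housing. Not touched in the job
- wing (a joint): angle of the wing fastener in rad: 0 when the wing points across the housing (along the housing's y, in line with the two dark notches and the slot of a properly turned cover); positive is counter-clockwise from above. Starts at 0.8 to 1.4, to be turned clockwise by that much; stops at -0.35 and 1.57, none at 0; stays where it is left (friction 0.05 N m)
- wing_top (a point): centre of the top of the steel wing: an upright bar 28 mm long, 10 mm thick, its top 28 mm and its lower edge 8 mm above the rim, on a 9 mm neck. The wing turns about the vertical axis through this point. Its y axis runs along the length of the wing, its x axis through the 10 mm thickness
- cover_grip (a point): centre of the bar of the cover's handle, 30 mm above the cover's underside. Cover: loose aluminium plate 170 mm (its x) by 100 mm (its y), 4 mm thick, about 0.22 kg, lying flat on the bench, handle up. Black bar along the cover's x, centred: 68 mm long, 12 mm wide, 12 mm high, on legs 10 mm long at x = -29 and +29 mm. Axes are the cover's: z up, slot at x = -58 mm
- cover_slot (a point): centre of the slot through the cover: 16 mm along the cover's x, 36 mm along its y, at x = -58 mm, y = 0 in the cover, so there is 3 mm and 4 mm of play round the wing
- slab: bystander: stone slab, 190 by 100 by 35 mm, on the bench; origin at the centre of its underside
- jar_center (a point): bystander: small jar, 50 mm across, 62 mm high, standing on the bench between the housing and the cover, nearer the robot; the point is its centre
- hammer: bystander: hammer lying on the bench at the right-hand side
There are look-alikes about, which are no part of the job. What is shaped like the part that bears cover_grip but blue or green is not meant.

How it is judged:
By the outcome, as a careful person would: the job done as asked, in the order asked, and still so for the second after the job is handed in, while the arm keeps its last pose, push and grip.
It also fails if it takes over 51 s, if anything falls off the work surface, if the arm or the gripper's body presses on something with over 40 N, if the wrist force passes 120 N, or if a joint passes its speed limit or range.

## Robot

A 6-joint arm with a two-finger parallel gripper is mounted at the origin on the work surface. World frame = base frame: x ahead of the robot, y to its left, z up, the work surface at z = 0. Lengths are in mm, angles in degrees, forces in N, time in s.
With the tool pointing down it reaches from about 350 to 850 mm from the base axis. Payload 8.1 kg.
Tool frame: the origin (TCP) lies between the finger pads; the fingertips stand 17 mm ahead of it and the grasp point (between the pads) lies 2 mm behind it; z points along the fingers, y is the line along which they close (so a half turn about z gives the same grasp; the last joint's range is limited). The gripper opens to 85 mm and grips with 20 to 120 N. Pads are 22 mm wide; open, the fingers measure 114 mm over their backs; the gripper's body (76 mm by 85 mm) begins 54 mm behind the grasp point. The pads swing forward as they close: fully open they stand 13 mm farther back than shut.
Start: joints at [-68.778, 7.471, 85.268, -0, 87.261, -4.893], TCP at [264.128, -538.741, 248.292] pointing down, gripper open.
Joint ranges: [-169.43, 169.43], [-51.17, 129.36], [1.28, 143.12], [-76.62, 256.62], [0, 156.53], [-152.29, 152.29]. Speed limits (degrees/s): [136.94, 136.94, 159.86, 180, 180, 180].

## Interface

Orientations are given as [roll, pitch, yaw] about the fixed x, y, z axes, in that order (R = Rz(yaw) Ry(pitch) Rx(roll)).
In Python, from bench import sense, snapshot, hand_in, trace, place_of gives the robot as it stands.
- The arm moves only by the shell command python3 -m handwheel 'ROWS' [FORCE]. ROWS is JSON, a list of rows, each a list of 7 numbers: the opening, from -1 (shut) to 1 (fully open), then the shift along the tool's x, y, z in cm, then the turn, a rotation vector about the tool's x, y, z in rad. A call has 1 to 12 rows; each row shifts and turns the commanded pose from where the row before left it, along the tool's axes as they then stand; what a row does not reach is not made up. A row lasts 1/12 s, in which the tool goes at most 41.7 mm and 7.16 degrees, less where a joint would pass 70% of its speed; a pose out of reach is approached as far as the arm can. A call with a gripper value outside its range is refused whole. The fingers move at their own pace and stop on an object; FORCE is the grip in N (left out, the last holds). Time passes only in rows, so rows that do not move let the fingers close. It gives the time, the measured TCP pose, the force, the opening and the grip force at its end, in the units of the state.
- sense(): the state, without advancing time (a new reading comes with each control period).
- snapshot(name): name is "side" or "top" or "wrist"; returns a dict with "image" (480x640x3 uint8, red, green, blue), "intrinsics" (3x3 intrinsics, pixels), "k1" (the pictures are not rectified: a ray, as slopes to the right and down, at radius r is drawn at 1 + k1 r^2 times it, then the intrinsics apply), "R" (3x3) and "t" (3): a world point X has camera coordinates R X + t. Camera axes: x right, y down, z forward; pixel columns grow to the right and rows downward; lengths in mm; the calibration is good to about 2 mm. A picture is of the moment at which its call begins. There is no depth.
- hand_in(): hands the job in; it is judged then, once.
Trained networks look in a picture, given as the dict that the camera call returned (one of the last four; its "shot" number tells which), for a name from the list of things; names that differ only in an ending like _2 or _b are one class to them, and where a whole thing is asked for, a point or a joint stands for the part that bears it (a point fixed in the world has none). Each returns a list of dicts, best first, with "conf" (0 to 1); they miss things now and then, are a little off and sometimes report something else, mostly with a low value. They report only what shows in the picture. A call takes as long as a camera call. They do not tell look-alikes from the thing itself.
- trace(picture, query): "pixels" (480x640 bool, what is visible of it).
- place_of(picture, query): "location" ([x, y, z] in mm, in world coordinates, good to about 4 mm: a listed point, or the origin of a listed thing).
The state is a dict: "time": time; "joint_pos": joint angles; "qd": joint speeds; "joint_efforts": joint torques, N m; "tool_pos": TCP position; "tcp_rot": TCP orientation; "ft_force": force on the tool from outside, world axes, zero at the start; "wrist_torque": the same for the moment, N m; "finger_gap": finger opening in mm; "grip_force": force on a finger pad.
Only numpy, scipy, OpenCV 4.12 (cv2) and the standard library are available. Lean on these libraries where they do the work, as an engineer would, in place of code of your own. Each camera call takes 0.05 s, during which the arm holds its last target. There are 200 camera calls.

## Working session

There is one attempt and no reset: what is moved stays moved. The work goes in short steps, Python scripts to look and compute and a shell command to move; the robot and the scene stay as the last step left them, time stands still between calls to the robot, and variables do not carry over. Pictures are saved under pics/ and viewed, at most 10 in all, crops included, and the job is handed in when it is done.

```bash
mkdir -p pics; ls
cat > h.py <<'E'
import numpy as np,cv2
from bench import *
def ray(p,uv):
    K=np.array(p["intrinsics"]);d=cv2.undistortPoints(np.array([[uv]],float),K,np.array([p["k1"],0,0,0,0.]))[0,0]
    R=np.array(p["R"]);t=np.array(p["t"]);return -R.T@t,R.T@np.array([d[0],d[1],1])
def atz(p,uv,z):
    o,d=ray(p,uv);return o+d*(z-o[2])/d[2]
def proj(p,X):
    R=np.array(p["R"]);t=np.array(p["t"])
    return cv2.projectPoints(np.array(X,float).reshape(-1,1,3),cv2.Rodrigues(R)[0],t,np.array(p["intrinsics"]),np.array([p["k1"],0,0,0,0.]))[0][:,0]
def save(p,n,crop=None,s=1):
    im=p["image"][:,:,::-1]
    if crop:
        a,b,c,d=crop;im=im[b:d,a:c]
    cv2.imwrite(f"pics/{n}.png",cv2.resize(im,None,fx=s,fy=s,interpolation=cv2.INTER_CUBIC))
E
python3 - <<'E'
from h import *
s=sense();print({k:np.round(v,2) for k,v in s.items()})
for c in("top","side"):
    p=snapshot(c);save(p,c+"0");print(c,np.round(p["t"],0),np.round(-np.array(p["R"]).T@p["t"]))
    for q in("rim_center","wing_top","cover_grip","cover_slot","motor","jar_center","slab","hammer"):
        for r in place_of(p,q)[:3]:print(c,q,np.round(r["location"],1),round(r["conf"],2),np.round(proj(p,r["location"])[0]))
E
```

```text
pics
{'time': np.float64(0.0), 'joint_pos': array([-68.78,   7.52,  85.33,   0.  ,  87.26,  -4.89]), 'qd': array([ 0.06, -0.09,  0.02, -0.03, -0.07,  0.15]), 'joint_efforts': array([-0.000e+00, -5.694e+01, -5.006e+01, -0.000e+00,  1.000e-02,
        0.000e+00]), 'tool_pos': array([ 263.95, -538.24,  247.23]), 'tcp_rot': array([-1.7989e+02, -1.0000e-02,  2.6110e+01]), 'ft_force': array([-0.14, -0.28,  0.67]), 'wrist_torque': array([0.07, 0.02, 0.01]), 'grip_force': np.float64(0.0), 'finger_gap': np.float64(85.59)}
top [ -15.  592. 1666.] [ 249.    2. 1750.]
top rim_center [526.7 232.9  73.1] 0.8 [257. 238.]
top wing_top [464.5 227.1  96.6] 0.4 [256. 259.]
top cover_grip [ 546.4 -244.1   35.7] 0.89 [424. 244.]
top cover_grip [ 786.4 -288.9   27. ] 0.87 [441. 166.]
top cover_grip [588.6 -45.   31.8] 0.86 [356. 226.]
top cover_slot [ 728.3 -275.6    4. ] 0.79 [435. 187.]
top cover_slot [ 494.  -234.1   -0.6] 0.56 [418. 264.]
top cover_slot [ 566.9 -102.3    2.1] 0.56 [374. 236.]
top motor [656.2 237.4  38.3] 0.86 [261. 197.]
top jar_center [390.7  -3.9  30.2] 0.64 [337. 293.]
top jar_center [ 5.223e+02  4.783e+02 -4.000e-01] 0.23 [177. 239.]
top slab [519.8 480.8   1.7] 0.87 [176. 239.]
top hammer [ 496.2 -462.2   -1.6] 0.98 [496. 268.]
top hammer [525.  232.1  72.3] 0.55 [257. 239.]
side [-589.  135. 1576.] [  442. -1191.  1111.]
side rim_center [524.2 226.5  67.5] 0.63 [296. 194.]
side cover_grip [ 541.5 -248.2   24.8] 0.97 [323. 324.]
side cover_grip [ 782.8 -282.6   30.9] 0.87 [424. 321.]
side cover_grip [585.4 -45.   31.5] 0.7 [329. 263.]
side cover_slot [ 572.5 -100.3    0.9] 0.93 [328. 286.]
side cover_slot [ 491.9 -229.2    6.1] 0.73 [302. 325.]
side motor [649.  235.   33.2] 0.71 [337. 198.]
side jar_center [383.2  -4.9  29.2] 0.66 [253. 261.]
side slab [522.2 479.8  -2. ] 0.78 [289. 167.]
side slab [ 491.4 -237.3    1.5] 0.53 [302. 329.]
side hammer [ 499.2 -456.9    2.6] 0.88 [316. 404.]
```

Run:
```python
from h import *
p=snapshot("top");save(p,"topc",(220,140,480,320),3)
```

```text
(no output)
```

View pics/topc.png

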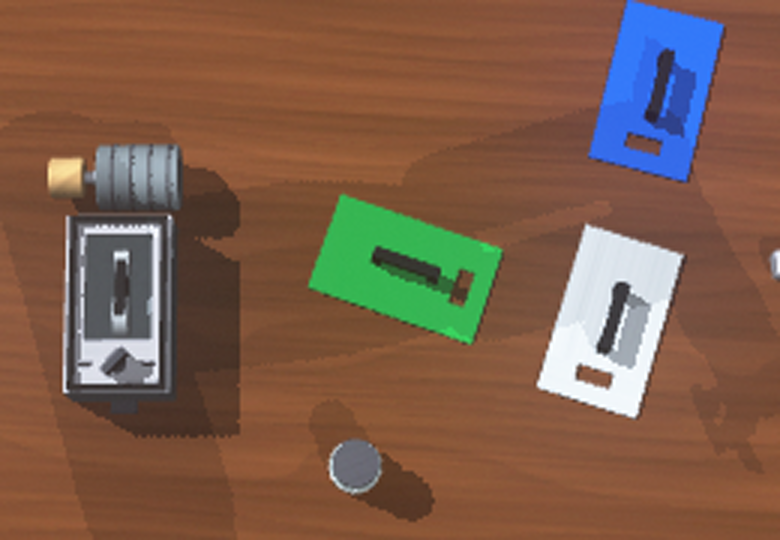

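View pics/side0.png

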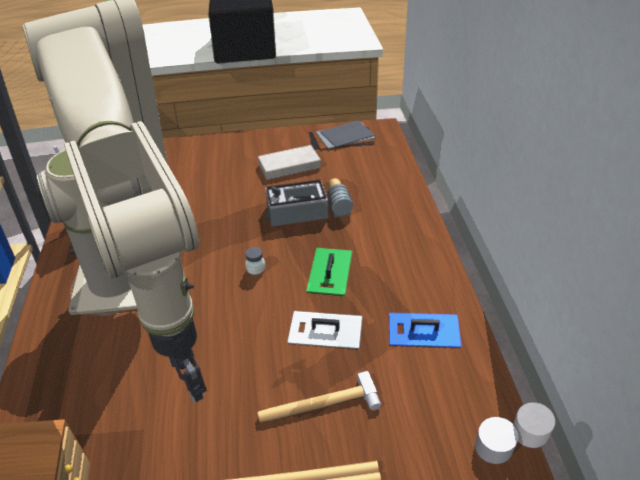

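Candidates at top-view pixels: aluminium plate (424,244), blue plate (441,166), green plate (356,226). I choose the aluminium one. The crop shows its slot toward the robot at about (418,265), and the wing at about (260,260), clearly skewed. The side view shows the same layout. I'll go to the wing first.

```bash
python3 -m handwheel '[[1,2.58,-3,0,0,0,0],[1,2.58,-3,0,0,0,0],[1,2.58,-3,0,0,0,0],[1,2.58,-3,0,0,0,0],[1,2.58,-3,0,0,0,0],[1,2.58,-3,0,0,0,0],[1,2.58,-3,0,0,0,0],[1,2.58,-3,0,0,0,0],[1,2.58,-3,0,0,0,0],[1,2.58,-3,0,0,0,0]]'
python3 -m handwheel '[[1,2.58,-3,0,0,0,0],[1,2.58,-3,0,0,0,0],[1,2.58,-3,0,0,0,0],[1,2.58,-3,0,0,0,0],[1,2.58,-3,0,0,0,0],[1,2.58,-3,0,0,0,0],[1,2.58,-3,0,0,0,0],[1,2.58,-3,0,0,0,0],[1,2.58,-3,0,0,0,0],[1,2.58,-3,0,0,0,0]]'
python3 -m handwheel '[[1,0,0,0,0,0,-0.12],[1,0,0,0,0,0,-0.12],[1,0,0,0,0,0,-0.12],[1,0,0,0,0,0,-0.12],[1,0,0,0,0,0,-0.12],[1,0,0,0,0,0,-0.12],[1,0,0,0,0,0,-0.12],[1,0,0,0,0,0,-0.12],[1,0,0,0,0,0,-0.12],[1,0,0,0,0,0,-0.12],[1,0,0,0,0,0,-0.12],[1,0,0,0,0,0,-0.12]]'
python3 -m handwheel '[[1,0,0,0,0,0,-0.12],[1,0,0,0,0,0,-0.12],[1,0,0,0,0,0,-0.12],[1,0,0,0,0,0,-0.12],[1,0,0,0,0,0,-0.12],[1,0,0,0,0,0,0]]'
python3 - <<'E'
from h import *
s=sense();print(s["time"],s["tool_pos"],s["tcp_rot"],s["joint_pos"])
p=snapshot("wrist");save(p,"w1");print(np.round(-np.array(p["R"]).T@p["t"]))
for q in("rim_center","wing_top"):
    for r in place_of(p,q)[:3]:print(q,np.round(r["location"],1),round(r["conf"],2),np.round(proj(p,r["location"])[0]))
E
```

```text
time: 1.78
tool_pos: [363.8, -154.1, 248.6]
tcp_rot: [180.0, -0.0, 26.1]
ft_force: [1.3, 0.6, 0.3]
finger_gap: 85.5
grip_force: 0.0
time: 2.62
tool_pos: [463.4, 229.4, 248.5]
tcp_rot: [180.0, -0.0, 26.1]
ft_force: [0.9, -0.5, 0.6]
finger_gap: 85.8
grip_force: 0.0
time: 3.62
tool_pos: [463.4, 227.1, 248.4]
tcp_rot: [180.0, -0.0, 109.0]
ft_force: [-0.4, 0.1, 0.8]
finger_gap: 85.6
grip_force: 0.0
time: 4.12
tool_pos: [463.4, 227.1, 248.4]
tcp_rot: [180.0, 0.0, 143.3]
ft_force: [-0.8, -0.1, 0.4]
finger_gap: 85.6
grip_force: 0.0
4.1167 [463.35878873 227.13867966 248.35348077] [1.79992954e+02 4.83191418e-03 1.43333724e+02] [ 2.04201356e+01 -5.62485546e+00  9.84987981e+01 -2.27989687e-04
  8.71175167e+01 -3.29135771e+01]
[404. 270. 374.]
rim_center [523.4 228.4  72.3] 0.92 [361. 274.]
wing_top [466.2 221.8  96.5] 0.63 [313. 233.]
```

View pics/w1.png

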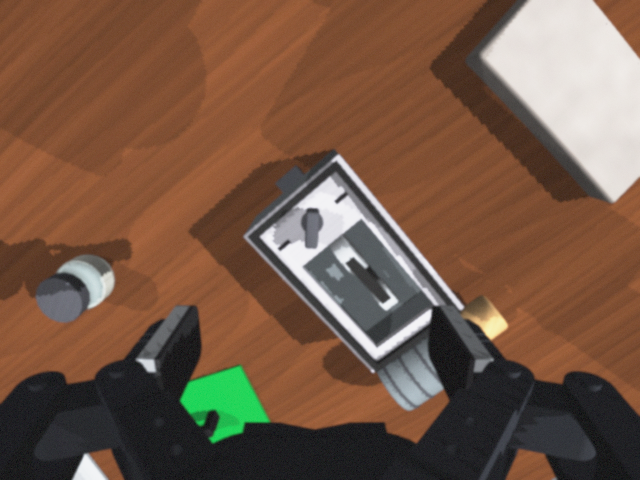

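Run:
```python
from h import *
p=snapshot("wrist");save(p,"w1c",(230,140,480,390),2.4)
for uv in((337,153),(246,236),(375,372)):print(atz(p,uv,70))
for uv in((346,194),(285,245)):print("notch",atz(p,uv,70))
m=trace(p,"wing_top")[0]["pixels"];ys,xs=np.nonzero(m);print(len(xs),xs.min(),xs.max(),ys.min(),ys.max(),cv2.minAreaRect(np.c_[xs,ys].astype(np.float32)))
```

```text
[433.13380987 270.15473997  70.        ]
[441.49838348 172.61603671  70.        ]
[610.92560092 182.27995124  70.        ]
notch [462.80893384 256.97957371  70.        ]
notch [466.597404   192.96486794  70.        ]
674 301 323 208 248 ((312.0, 228.0), (40.0, 22.0), 90.0)
```

View pics/w1c.png

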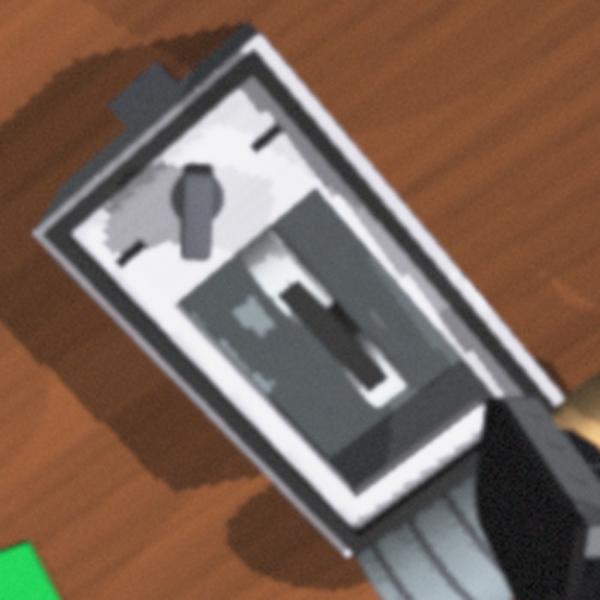

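Run:
```python
from h import *
p=snapshot("wrist")
a=atz(p,(230+198/2.4,140+175/2.4),98);b=atz(p,(230+196/2.4,140+257/2.4),98);d=a-b
print(a,b,np.linalg.norm(d),(a+b)/2,np.degrees(np.arctan2(d[1],d[0])))
im=cv2.cvtColor(p["image"],cv2.COLOR_RGB2GRAY)
# crop corners of outer rim
c=[atz(p,(230+u/2.4,140+v/2.4),70) for u,v in((260,36),(38,233),(350,555),(565,402))]
for i in range(4):
    e=c[(i+1)%4]-c[i];print(np.round(c[i],1),round(np.linalg.norm(e),1),np.degrees(np.arctan2(e[1],e[0])))
print(sense()["tool_pos"])
```

```text
[453.95354663 230.88396089  98.        ] [474.10972358 214.7375051   98.        ] 25.825946332774752 [464.0316351 222.810733   98.       ] 141.3029208032678
[434.9 270.   70. ] 98.4 -85.75232881728475
[442.2 171.9  70. ] 169.0 3.952698916763973
[610.8 183.5  70. ] 98.2 93.13361499256153
[605.4 281.6  70. ] 170.9 -176.11001636401798
[463.33461164 227.12703912 248.30381671]
```

```bash
python3 -m handwheel '[[1,0,0,0,0,0,0.035],[1,-0.38,-0.25,0,0,0,0],[1,0,0,3,0,0,0],[1,0,0,3,0,0,0],[1,0,0,3,0,0,0],[1,0,0,3,0,0,0],[1,0,0,2,0,0,0],[1,0,0,1,0,0,0],[1,0,0,0,0,0,0]]' 30
python3 -m handwheel '[[-1,0,0,0,0,0,0],[-1,0,0,0,0,0,0],[-1,0,0,0,0,0,0],[-1,0,0,0,0,0,0],[-1,0,0,0,0,0,0],[-1,0,0,0,0,0,0],[-1,0,0,0,0,0,0],[-1,0,0,0,0,0,0],[-1,0,0,0,0,0,0],[-1,0,0,0,0,0,0]]' 30
```

```text
time: 5.17
tool_pos: [462.9, 221.9, 95.6]
tcp_rot: [-179.8, -0.1, 141.0]
ft_force: [-0.2, -0.1, -0.7]
finger_gap: 85.5
grip_force: 0.0
time: 6.0
tool_pos: [465.2, 223.1, 99.0]
tcp_rot: [179.9, 0.0, 141.0]
ft_force: [0.6, 0.8, 6.7]
finger_gap: 9.2
grip_force: 34.0
```

```bash
python3 -m handwheel '[[-1,0,0,-0.2,0,0,0],[-1,0,0,0,0,0,0.103],[-1,0,0,0,0,0,0.103],[-1,0,0,0,0,0,0.103],[-1,0,0,0,0,0,0.103],[-1,0,0,0,0,0,0.103],[-1,0,0,0,0,0,0.103],[-1,0,0,0,0,0,0.103],[-1,0,0,0,0,0,0.103],[-1,0,0,0,0,0,0],[-1,0,0,0,0,0,0]]'
python3 -m handwheel '[[1,0,0,0,0,0,0],[1,0,0,0,0,0,0],[1,0,0,0,0,0,0],[1,0,0,0,0,0,0],[1,0,0,-2,0,0,0],[1,0,0,-3,0,0,0],[1,0,0,-3,0,0,0],[1,0,0,-3,0,0,0],[1,0,0,-3,0,0,0],[1,0,0,0,0,0,0],[1,0,0,0,0,0,0]]'
python3 - <<'E'
from h import *
p=snapshot("wrist");save(p,"w2c",(220,100,460,340),2.5)
print(place_of(p,"rim_center"),place_of(p,"wing_top"))
E
```

```text
time: 6.92
tool_pos: [464.8, 222.9, 99.2]
tcp_rot: [180.0, -0.0, 93.7]
ft_force: [6.7, 4.3, -9.3]
finger_gap: 9.0
grip_force: 32.0
time: 7.83
tool_pos: [466.1, 223.3, 243.0]
tcp_rot: [179.7, -0.1, 93.8]
ft_force: [0.1, -0.4, -0.7]
finger_gap: 85.2
grip_force: 0.0
[{'location': [522.6, 227.1, 72.0], 'conf': 0.85}] [{'location': [465.3, 219.6, 96.2], 'conf': 0.88}]
```

View pics/w2c.png

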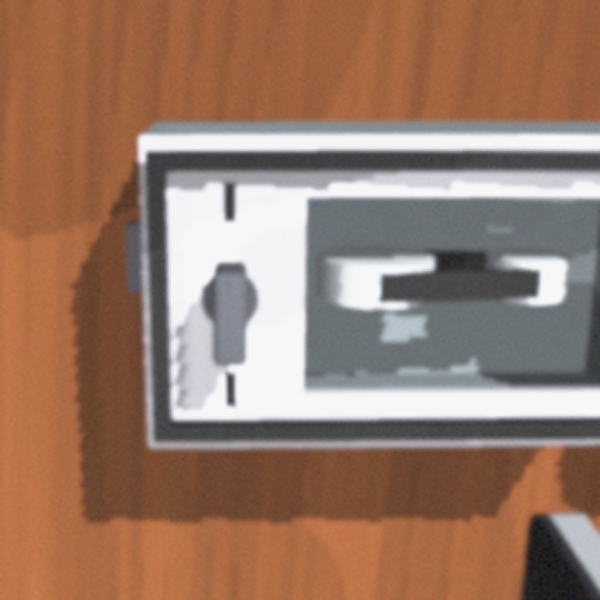

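The wing (crop 230,315) now lies in line with both notches (230,200) and (231,390). Next I refine the housing pose and head for the cover.

```bash
python3 - <<'E'
from h import *
p=snapshot("wrist")
f=lambda u,v,z:atz(p,(220+u/2.5,100+v/2.5),z)
def ang(a,b,l):
    d=b-a;print(l,np.round(a,1),np.round(b,1),round(np.linalg.norm(d),1),np.degrees(np.arctan2(d[1],d[0])))
ang(f(152,446,70),f(140,136,70),"left")
ang(f(152,446,70),f(600,443,70),"near long");ang(f(140,136,70),f(600,134,70),"far long")
ang(f(230,364,98),f(230,273,98),"wing");ang(f(231,388,70),f(230,202,70),"notch")
# full picture for remaining corner + line fits
im=cv2.cvtColor(p["image"],cv2.COLOR_RGB2GRAY);cv2.imwrite("pics/w2f.png",im)
E
python3 -m handwheel '[[1,0,0,0,0,0,-0.12],[1,0,0,0,0,0,-0.12],[1,0,0,0,0,0,-0.12],[1,0,0,0,0,0,-0.12],[1,0,0,0,0,0,-0.12],[1,0,0,0,0,0,-0.12],[1,0,0,0,0,0,-0.12],[1,0,0,0,0,0,-0.12],[1,0,0,0,0,0,-0.12],[1,0,0,0,0,0,-0.12],[1,0,0,0,0,0,-0.03],[1,0,0,0,0,0,0]]'
```

```text
left [439.  171.1  70. ] [431.4 269.3  70. ] 98.5 94.39416731959902
near long [439.  171.1  70. ] [584.5 181.3  70. ] 145.9 4.024747892983016
far long [431.4 269.3  70. ] [567.9 279.4  70. ] 136.8 4.2183962407295
wing [462.1 209.4  98. ] [460.4 235.8  98. ] 26.5 93.59713238064394
notch [463.2 192.6  70. ] [459.2 251.4  70. ] 59.0 93.90609878865287
time: 9.03
tool_pos: [464.0, 222.5, 238.7]
tcp_rot: [-179.9, -0.1, 164.3]
ft_force: [-0.1, -0.6, -0.5]
finger_gap: 85.6
grip_force: 0.0
```

```bash
python3 -m handwheel '[[1,-1.7,-3.57,0,0,0,0],[1,-1.7,-3.57,0,0,0,0],[1,-1.7,-3.57,0,0,0,0],[1,-1.7,-3.57,0,0,0,0],[1,-1.7,-3.57,0,0,0,0],[1,-1.7,-3.57,0,0,0,0],[1,-1.7,-3.57,0,0,0,0],[1,-1.7,-3.57,0,0,0,0],[1,-1.7,-3.57,0,0,0,0],[1,-1.7,-3.57,0,0,0,0],[1,-1.7,-3.57,0,0,0,0],[1,-1.7,-3.57,0,0,0,0]]'
python3 -m handwheel '[[1,0,0,0,0,0,0],[1,0,0,0,0,0,0]]'
python3 - <<'E'
from h import *
print(sense()["tool_pos"],sense()["tcp_rot"])
p=snapshot("wrist");save(p,"w3")
for q in("cover_grip","cover_slot"):
    for r in place_of(p,q)[:3]:print(q,np.round(r["location"],1),round(r["conf"],2),np.round(proj(p,r["location"])[0]))
E
```

```text
time: 10.03
tool_pos: [544.3, -246.7, 239.1]
tcp_rot: [180.0, -0.1, 164.1]
ft_force: [0.4, -0.1, 0.9]
finger_gap: 85.7
grip_force: 0.0
time: 10.2
tool_pos: [544.0, -246.8, 238.4]
tcp_rot: [180.0, -0.2, 164.0]
ft_force: [-1.0, 0.6, -0.2]
finger_gap: 85.7
grip_force: 0.0
[ 543.98727461 -246.81529488  238.43283921] [ 1.79966758e+02 -1.61296766e-01  1.63958668e+02]
cover_grip [584.4 -46.   32.5] 0.84 [548. 193.]
cover_grip [ 543.4 -243.9   32.2] 0.77 [319. 209.]
cover_grip [ 785.4 -289.2   29.2] 0.75 [340. 434.]
cover_slot [ 728.1 -276.4    2.1] 0.85 [336. 373.]
cover_slot [ 566.8 -102.1    1.6] 0.81 [471. 185.]
cover_slot [ 487.7 -235.1    4.1] 0.79 [311. 141.]
```

View pics/w3.png

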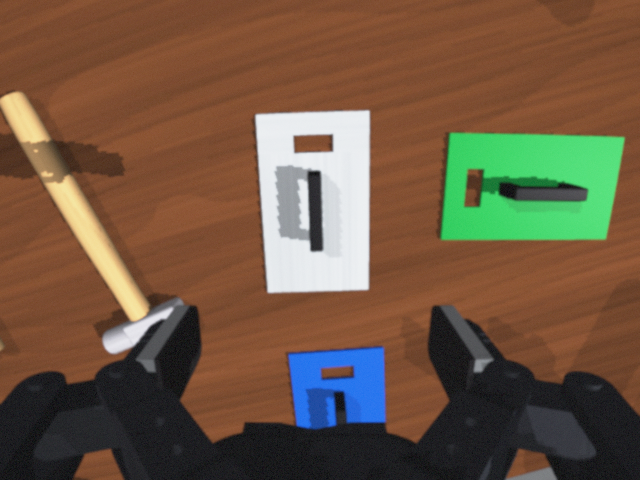

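The aluminium cover is centred (corners (256,115), (369,111), (369,289), (267,293)), with its handle at (316,210) and slot at (313,143). The green and blue ones are elsewhere.

Run:
```python
from h import *
p=snapshot("wrist")
c=[atz(p,uv,4) for uv in((256,115),(369,111),(369,289),(267,293))]
for i in range(4):
    e=c[(i+1)%4]-c[i];print(np.round(c[i],1),round(np.linalg.norm(e),1),np.degrees(np.arctan2(e[1],e[0])))
print("ctr",np.mean(c,0))
a=atz(p,(314.5,172),36);b=atz(p,(316.5,250),36);d=b-a
print("bar",a,b,(a+b)/2,np.linalg.norm(d),np.degrees(np.arctan2(d[1],d[0])))
a,b,c2,d=[atz(p,uv,4) for uv in((293,135),(332,135),(332,152),(294,152))];print("slot",(a+b+c2+d)/4,c2-d,b-a)
m=cv2.inRange(p["image"][...],(170,170,170),(255,255,255));n,l,s,_=cv2.connectedComponentsWithStats(m)
k=l[270,350];ys,xs=np.nonzero(l==k)
r=cv2.minAreaRect(np.array([atz(p,(x,y),4)[:2] for x,y in zip(xs,ys)],np.float32));print(r)
```

```text
[ 453.1 -272.8    4. ] 100.0 76.10440215004665
[ 477.1 -175.8    4. ] 170.3 -13.684011366445214
[ 642.5 -216.     4. ] 102.3 -103.4255194264989
[ 618.8 -315.5    4. ] 171.1 165.547906651121
ctr [ 547.88618868 -245.04339052    4.        ]
bar [ 512.15600608 -235.78274514   36.        ] [ 578.49684732 -252.76558553   36.        ] [ 545.3264267  -244.27416533   36.        ] 68.48009991728246 -14.359000196456499
slot [ 490.84462097 -231.33492062    4.        ] [ 9.38478033 33.04668951  0.        ] [ 9.53319124 33.56272419  0.        ]
((546.0123291015625, -248.08033752441406), (100.54020690917969, 170.77203369140625), 75.6045150756836)
```

```bash
python3 -m handwheel '[[1,0,0,0,0,0,-0.031],[1,-0.15,0.22,0,0,0,0],[1,0,0,3,0,0,0],[1,0,0,3.5,0,0,0],[1,0,0,3.5,0,0,0],[1,0,0,3.5,0,0,0],[1,0,0,3.5,0,0,0],[1,0,0,2.5,0,0,0],[1,0,0,1.3,0,0,0],[1,0,0,0,0,0,0],[1,0,0,0,0,0,0]]' 80
python3 -m handwheel '[[-1,0,0,0,0,0,0],[-1,0,0,0,0,0,0],[-1,0,0,0,0,0,0],[-1,0,0,0,0,0,0],[-1,0,0,0,0,0,0],[-1,0,0,0,0,0,0],[-1,0,0,0,0,0,0],[-1,0,0,0,0,0,0],[-1,0,0,0,0,0,0],[-1,0,0,0,0,0,0],[-1,0,0,0,0,0,0]]' 80
```

```text
time: 11.32
tool_pos: [547.1, -242.5, 32.8]
tcp_rot: [180.0, -0.0, 166.1]
ft_force: [-0.0, -0.2, 0.7]
finger_gap: 85.3
grip_force: 0.0
time: 12.23
tool_pos: [547.2, -243.4, 33.1]
tcp_rot: [-180.0, 0.1, 166.0]
ft_force: [-1.1, 1.1, 6.4]
finger_gap: 10.0
grip_force: 79.1
```

```bash
python3 -m handwheel '[[1,0,0,0,0,0,0],[1,0,0,0,0,0,0],[1,0,0,0,0,0,0],[1,0,0,0.4,0,0,0],[1,0,0,0,0,0,0],[1,0,0,0,0,0,0]]' 80
python3 -m handwheel '[[-1,0,0,0,0,0,0],[-1,0,0,0,0,0,0],[-1,0,0,0,0,0,0],[-1,0,0,0,0,0,0],[-1,0,0,0,0,0,0],[-1,0,0,0,0,0,0],[-1,0,0,0,0,0,0],[-1,0,0,0,0,0,0],[-1,0,0,0,0,0,0],[-1,0,0,0,0,0,0],[-1,0,0,0,0,0,0],[-1,0,0,0,0,0,0]]' 80
python3 -m handwheel '[[-1,0,0,-1,0,0,0],[-1,0,0,-3,0,0,0],[-1,0,0,-3,0,0,0],[-1,0,0,-3,0,0,0],[-1,0,0,-3,0,0,0],[-1,0,0,-3,0,0,0],[-1,0,0,-1,0,0,0],[-1,0,0,0,0,0,0],[-1,0,0,0,0,0,0]]' 80
python3 - <<'E'
from h import *
s=sense();print(s["tool_pos"],s["tcp_rot"],s["finger_gap"])
p=snapshot("wrist");save(p,"w4",(160,0,480,480),1.25)
E
```

```text
time: 12.73
tool_pos: [546.4, -242.8, 27.6]
tcp_rot: [180.0, -0.1, 166.0]
ft_force: [-0.1, 0.4, -0.3]
finger_gap: 81.3
grip_force: 0.0
time: 13.73
tool_pos: [547.0, -243.2, 28.6]
tcp_rot: [-180.0, 0.0, 166.0]
ft_force: [-0.5, 0.4, 3.9]
finger_gap: 10.6
grip_force: 78.5
time: 14.48
tool_pos: [546.6, -243.0, 197.5]
tcp_rot: [180.0, -0.0, 166.0]
ft_force: [-0.4, 0.4, -2.6]
finger_gap: 10.4
grip_force: 78.2
[ 546.64186402 -243.00933116  197.54236113] [ 1.79997037e+02 -1.04974100e-02  1.66032914e+02] 10.420054134387398
```

View pics/w4.png

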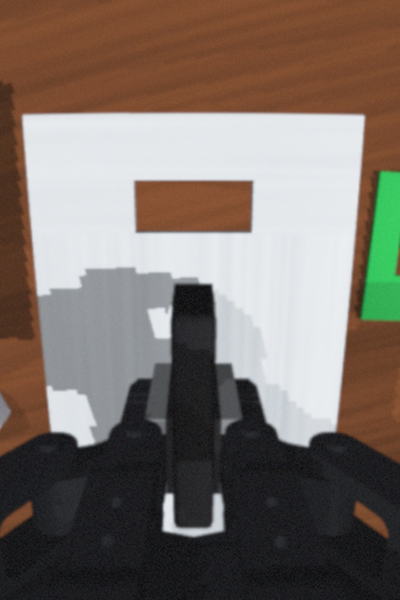

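The cover is held level, with its slot at full-image (268–362, 144–186) and its far edge at v≈92. Next I measure the cover in the tool frame.

Run:
```python
from h import *
from scipy.spatial.transform import Rotation as R
s=sense();p=snapshot("wrist")
T=np.array(s["tool_pos"]);Rt=R.from_euler("xyz",s["tcp_rot"],degrees=True).as_matrix()
z=T[2]-24.6
f=lambda u,v:Rt.T@(atz(p,(160+u/1.25,v/1.25),z)-T)
c=[f(135,181),f(253,181),f(252,232),f(136,232)];print(np.round(c,1),"slot",np.mean(c,0))
e=f(363,115)-f(23,115);print(f(23,115),f(363,115),np.linalg.norm(e),np.degrees(np.arctan2(e[0],e[1])))
a=f(23,115),f(45,432);b=f(363,115),f(340,432);print(a,b)
for q in("cover_slot","cover_grip"):
    for r in place_of(p,q)[:2]:print(q,np.round(Rt.T@(np.array(r["location"])-T),1),r["conf"])
```

```text
[[ 65.1 -18.7  24.8]
 [ 65.1  16.8  24.8]
 [ 49.7  16.9  24.8]
 [ 49.7 -18.8  24.7]] slot [57.40707481 -0.94127442 24.7645219 ]
[ 84.59561642 -51.1430466   24.80346085] [84.44326658 48.75253115 24.88117957] 99.89572415340574 -0.0873812037222177
(array([ 84.59561642, -51.1430466 ,  24.80346085]), array([-20.71540774, -53.59493261,  24.49858314])) (array([84.44326658, 48.75253115, 24.88117957]), array([-20.91828307,  50.53295303,  24.5794678 ]))
cover_slot [ 14.2 141.1 198.1] 0.79
cover_grip [  9.9 200.9 166.6] 0.96
cover_grip [-0.6  2.8 -4. ] 0.88
```

```bash
python3 -m handwheel '[[-1,0.6,1.85,0,0,0,0],[-1,1.14,3.75,0,0,0,0],[-1,1.14,3.75,0,0,0,0],[-1,1.14,3.75,0,0,0,0],[-1,1.14,3.75,0,0,0,0],[-1,1.14,3.75,0,0,0,0],[-1,1.14,3.75,0,0,0,0],[-1,1.14,3.75,0,0,0,0],[-1,1.14,3.75,0,0,0,0],[-1,1.14,3.75,0,0,0,0],[-1,1.14,3.75,0,0,0,0],[-1,1.14,3.75,0,0,0,0]]'
python3 -m handwheel '[[-1,0.58,1.94,0,0,0,0],[-1,0,0,0,0,0,-0.105],[-1,0,0,0,0,0,-0.105],[-1,0,0,0,0,0,-0.105],[-1,0,0,3,0,0,0],[-1,0,0,1,0,0,0],[-1,0,0,0,0,0,0],[-1,0,0,0,0,0,0],[-1,0,0,0,0,0,0]]'
python3 - <<'E'
from h import *
s=sense();print(s["tool_pos"],s["tcp_rot"],s["finger_gap"])
p=snapshot("wrist");save(p,"w5",(160,0,480,480),1.25)
E
```

```text
time: 15.68
tool_pos: [522.1, 208.6, 196.6]
tcp_rot: [-179.9, -0.1, 166.0]
ft_force: [0.1, 0.1, -2.2]
finger_gap: 10.8
grip_force: 78.3
time: 16.43
tool_pos: [522.5, 227.0, 158.6]
tcp_rot: [-180.0, -0.0, -176.0]
ft_force: [-0.3, 0.1, -1.7]
finger_gap: 10.2
grip_force: 78.4
[522.49477317 227.03238696 158.63692987] [-1.79998017e+02 -1.15739933e-02 -1.75958406e+02] 10.184974600622324
```

View pics/w5.png

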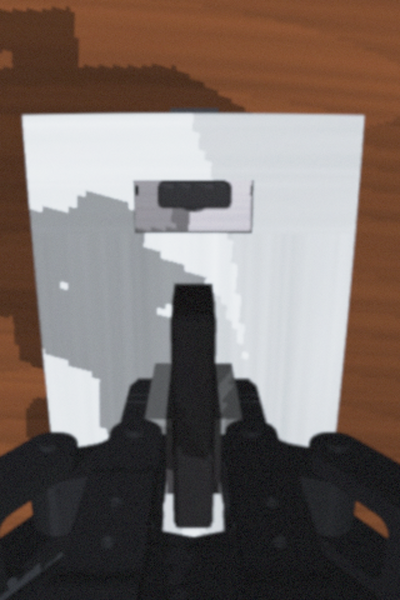

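The wing shows through the slot (crop 158–231, top face about 181–208), square to it. The notches are symmetric at (137,188) and (251,188). I check the offset.

Run:
```python
from h import *
from scipy.spatial.transform import Rotation as R
s=sense();p=snapshot("wrist")
T=np.array(s["tool_pos"]);Rt=R.from_euler("xyz",s["tcp_rot"],degrees=True).as_matrix()
f=lambda u,v,z:np.round(Rt.T@(atz(p,(160+u/1.25,v/1.25),z)-T),1)
print("wing",f(158,194,98),f(231,194,98),f(195,181,98),f(195,208,98),"notch",f(137,188,70),f(251,188,70))
c=[f(135,181,T[2]-24.6),f(253,181,T[2]-24.6),f(252,232,T[2]-24.6),f(136,232,T[2]-24.6)];print(c,np.mean(c,0))
im=p["image"][int(135):int(192),265:368];cv2.imwrite("pics/w5z.png",cv2.resize(im[:,:,::-1],None,fx=7,fy=7,interpolation=cv2.INTER_CUBIC))
```

```text
wing [ 58.7 -14.2  61.2] [58.7 13.2 61.2] [63.5 -0.3 61.2] [53.5 -0.3 61.2] notch [ 59.1 -25.1  89.2] [59.  23.9 89.2]
[array([ 65.5, -18.5,  24.5]), array([65.5, 16.9, 24.5]), array([50.1, 17.1, 24.6]), array([ 50.1, -18.6,  24.5])] [57.8   -0.775 24.525]
```

View pics/w5z.png

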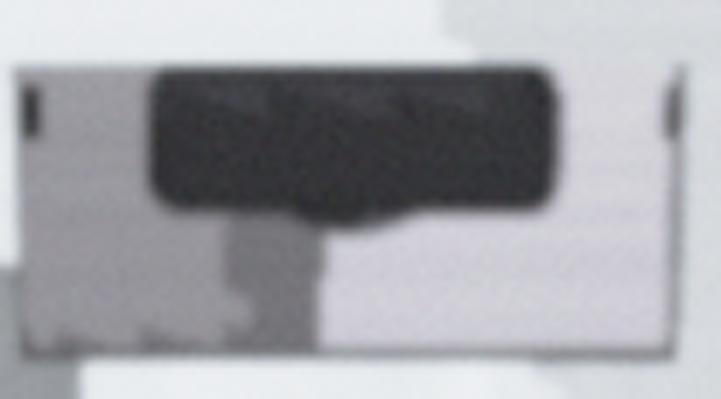

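```bash
python3 -m handwheel '[[-1,0.05,0.03,0.5,0,0,0],[-1,0,0,1,0,0,0],[-1,0,0,1,0,0,0],[-1,0,0,0.8,0,0,0],[-1,0,0,0.5,0,0,0],[-1,0,0,0.5,0,0,0],[-1,0,0,0.3,0,0,0],[-1,0,0,0.2,0,0,0],[-1,0,0,0,0,0,0],[-1,0,0,0,0,0,0]]'
python3 -m handwheel '[[-1,0,0,0.2,0,0,0],[-1,0,0,0.2,0,0,0],[-1,0,0,0.2,0,0,0],[-1,0,0,0,0,0,0],[-1,0,0,0,0,0,0],[-1,0,0,0,0,0,0]]'
```

```text
time: 17.37
tool_pos: [522.0, 227.4, 110.5]
tcp_rot: [180.0, 0.0, -175.9]
ft_force: [1.0, -0.1, -1.0]
finger_gap: 10.4
grip_force: 78.4
time: 17.87
tool_pos: [522.0, 227.4, 104.6]
tcp_rot: [180.0, 0.0, -175.9]
ft_force: [-0.5, -1.2, 0.5]
finger_gap: 10.6
grip_force: 78.6
```

```bash
python3 -m handwheel '[[-1,0,0,0.2,0,0,0],[-1,0,0,0.2,0,0,0],[-1,0,0,0,0,0,0],[-1,0,0,0,0,0,0],[-1,0,0,0,0,0,0]]'
python3 -m handwheel '[[-1,0,0,0.15,0,0,0],[-1,0,0,0.15,0,0,0],[-1,0,0,0,0,0,0],[-1,0,0,0,0,0,0],[-1,0,0,0,0,0,0]]'
```

```text
time: 18.28
tool_pos: [522.2, 227.5, 100.8]
tcp_rot: [180.0, 0.0, -175.9]
ft_force: [-2.3, -0.5, 5.3]
finger_gap: 10.6
grip_force: 79.4
time: 18.7
tool_pos: [522.2, 227.5, 98.5]
tcp_rot: [180.0, 0.0, -175.9]
ft_force: [-4.5, -1.7, 11.2]
finger_gap: 10.4
grip_force: 80.2
```

```bash
python3 -m handwheel '[[-1,0,0,0.06,0,0,0],[-1,0,0,0,0,0,0],[-1,0,0,0,0,0,0],[-1,0,0,0,0,0,0],[-1,0,0,0,0,0,0]]'
python3 - <<'E'
from h import *
s=sense();print(s["ft_force"],s["wrist_torque"],s["tool_pos"],s["tcp_rot"])
p=snapshot("wrist");save(p,"w6",(160,60,480,480),1.25)
E
```

```text
time: 19.12
tool_pos: [522.3, 227.5, 98.5]
tcp_rot: [180.0, 0.1, -175.9]
ft_force: [-7.9, -3.3, 15.1]
finger_gap: 10.5
grip_force: 80.9
[-7.90832311 -3.26566449 15.06769924] [-0.43266312  1.13696423 -0.00951717] [522.2635743  227.50809398  98.53465577] [ 1.79989407e+02  5.47356817e-02 -1.75915129e+02]
```

View pics/w6.png

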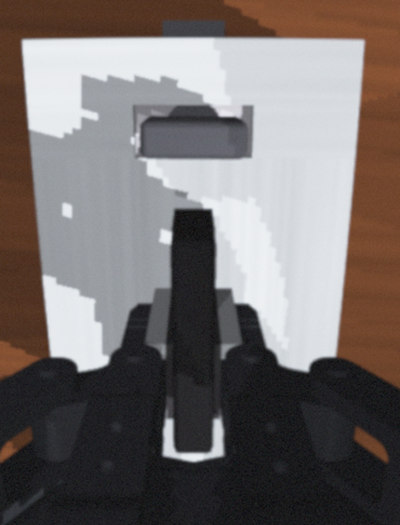

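The wing stands up through the slot (crop 195,135) and the cover edges sit square. The height has stopped at 98.5 mm while the push rose from 11 to 15 N, so the cover is flush. I let it settle, then hand in.

```bash
python3 -m handwheel '[[-1,0,0,0,0,0,0],[-1,0,0,0,0,0,0],[-1,0,0,0,0,0,0],[-1,0,0,0,0,0,0],[-1,0,0,0,0,0,0],[-1,0,0,0,0,0,0]]'; python3 -c "
from bench import *
print(hand_in())"
```

```text
time: 19.67
tool_pos: [522.2, 227.5, 98.5]
tcp_rot: [180.0, 0.1, -175.9]
ft_force: [-6.9, -2.1, 15.9]
finger_gap: 10.5
grip_force: 80.9
the job is handed in; nothing more can be done
None
```

The wing is turned in line with the notches, and the cover is over it, held flush with about 16 N of push; the job was handed in at 19.7 s (no verdict was returned).

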